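# Fit the pipe socket and slide the plate out to the gauge

## Task

Take the short pipe socket (the hollow ring) out of the parts bin and set it down over the round spigot on the steel plate that lies on the beam offcut. Then slide the plate straight out along the middle of the beam, flat on it, until its outer end is level with the gauge's pointer. At that overhang it would tip, so do not let go: finish while still holding the plate (its tail fin is there to grip), level and still, with the other parts and tools left where they were.

Things in the scene. Friction and masses are not known exactly. Their poses are not given: they have to be found in the camera images.
- socket_mid (a point): centre, half-way up, of the pipe socket: a dark steel ring, 42 mm outside diameter, 30 mm bore, 42 mm tall, about 0.22 kg, standing upright (bore vertical) in the bin; which of the bin's three places it has varies
- bin_in (a point): centre of the inner floor of the parts bin: a fixed blue open tray, 310 mm (its x) by 160 mm (its y) outside, 50 mm tall, walls 4 mm; holds three pieces in a row along its x, at least 75 mm apart centre to centre
- slug_center (a point): centre of a solid round steel slug, 32 mm diameter, 45 mm tall, standing in the bin; leave it alone
- offcut_mid (a point): centre of a square steel offcut, 36 x 36 x 30 mm tall, in the bin; leave it alone
- plate: loose flat steel plate, 220 (x) x 55 (y) x 6 mm, about 0.7 kg, lying on top of the beam; origin at the centre of its underside; +x points outward, to its outer end; it carries the fin and the spigot. With the socket fitted it tips once about 105 mm overhangs
- spigot (a point): foot of the spigot's axis, on the plate's top face 75 mm outward of the plate's centre: an upright round stub 24 mm in diameter, 20 mm tall, its top edge chamfered; the socket slips over it with 3 mm play all round and sits on the plate; axes as the plate's
- fin (a point): centre of the tail fin, an upright flat grip standing on the plate 85 mm inward of the plate's centre: 36 mm long (plate x), 10 mm thick (plate y), 45 mm tall, so its top is 22.5 mm above this point; axes as the plate's
- plate_front (a point): middle of the plate's outer end face, 110 mm outward of the plate's centre and 195 mm outward of the fin; axes as the plate's
- beam_edge (a point): middle of the top edge of the beam offcut's outer end: a fixed red-brown primed I-beam piece 180 mm long (x), 130 mm wide (y), 90 mm tall; +x points outward, the way the plate is to slide, z up. At the start 10 to 45 mm of the plate overhangs this edge
- mark (a point): tip of the gauge's pointer: the gauge is a fixed post, 114 mm tall on a small foot, beyond the beam's outer end and beside the plate's path (on its +y side); its pointer is a steel blade 4 mm thick at the height of the plate that ends about 17 mm short of the plate's side. The plate's outer end is to come level with the blade's centre, 125 to 150 mm beyond the beam's edge; axes as the beam's
- magnet_mid (a point): middle of a flat red arrow-shaped welding magnet, about 76 x 76 x 18 mm, lying on the bench beyond the beam; leave it alone
- brush_grip (a point): handle of a flat brush, about 200 mm long, lying on the bench; leave it alone
Mind the look-alikes: they are no part of the job. Leave any brown look-alike of the part that bears socket_mid alone.

How it is judged:
By the outcome, as a careful person would: the job done as asked, in the order asked, and still so for the second after the job is handed in, while the arm keeps its last pose, push and grip.
It also fails if it takes over 48 s, if anything falls off the work surface, if the arm or the gripper's body presses on something with over 40 N, if the wrist force passes 120 N, or if a joint passes its speed limit or range.

## Robot

A 6-joint arm with a two-finger parallel gripper is mounted at the origin on the work surface. World frame = base frame: x ahead of the robot, y to its left, z up, the work surface at z = 0. Lengths are in m, angles in rad, forces in N, time in s.
With the tool pointing down it reaches from about 0.35 to 0.975 m from the base axis. Payload 4.9 kg.
Tool frame: the origin (TCP) lies at the very end of the fingers, on their centre line; the grasp point (between the pads) lies 19 mm behind it; z points along the fingers, x is the direction in which the jaws open and shut, and the axes are right-handed (so a half turn about z gives the same grasp; the last joint's range is limited). The gripper opens to 85 mm and grips with 20 to 120 N. Pads are 22 mm wide; open, the fingers measure 114 mm over their backs; the gripper's body (76 mm by 85 mm) begins 54 mm behind the grasp point. The pads swing forward as they close: fully open they stand 13 mm farther back than shut.
Start: joints at [1.162, 0.053, 1.613, -0, 1.476, -0.119], TCP at [0.179, 0.599, 0.231] pointing down, gripper open.
Joint ranges: [-3.01, 3.01], [-1.01, 2.22], [0.06, 2.58], [-1.02, 4.17], [0.09, 2.62], [-3.14, 3.14]. Speed limits (rad/s): [2.57, 2.57, 3.14, 3.14, 3.14, 3.14].

## Interface

Orientations are given as a unit quaternion [w, x, y, z].
In Python, from plant import * gives the robot as it stands.
- The arm moves only by the shell command python3 -m inch 'ROWS'. ROWS is text: rows parted by semicolons, each of 7 numbers parted by spaces: the shift along the tool's x, y, z in m, then the turn, a rotation vector about the tool's x, y, z in rad, then the closure, from 0 (fully open) to 1 (shut). A call has 1 to 10 rows; each row shifts and turns the commanded pose from where the row before left it, along the tool's axes as they then stand; what a row does not reach is not made up. A row lasts 1/12 s, in which the tool goes at most 41.7 mm and 7.16 degrees, less where a joint would pass 70% of its speed; a pose out of reach is approached as far as the arm can. A call with a gripper value outside its range is refused whole. The fingers move at their own pace and stop on an object; the grip force is fixed at half the most. Time passes only in rows, so rows that do not move let the fingers close. It gives the time, the measured TCP pose, the force and the opening at its end, in the units of the state.
- state(): the state, without advancing time (a new reading comes with each control period).
- grab_frame(name): name is "side" or "top"; returns the picture (420x560x3 uint8, blue, green, red); there is no depth.
- camera_info(name): a dict with "vertical_fov" (degrees; the focal length in pixels is half the picture's height over the tangent of half this angle, whatever the lens; pixels are square), "cx", "cy" (the principal point, pixels), "k1" (the pictures are not rectified: a ray, as slopes to the right and down, at radius r is drawn at 1 + k1 r^2 times it, then the intrinsics apply), "origin" and "rotation" of the camera in the world. Camera axes: x right, y down, z forward; pixel columns grow to the right and rows downward; lengths in m; the calibration is good to about 2 mm. A picture is of the moment at which its call begins. camera_info takes no time and is no camera call.
- job_done(): hands the job in, once; it reports no verdict.
The state is a dict: "time": time; "joint_pos": joint angles; "joint_vel": joint speeds; "joint_efforts": joint torques, N m; "tool_pos": TCP position; "tool_rot": TCP orientation; "contact_force": force on the tool from outside, world axes, zero at the start; "ft_torque": the same for the moment, N m; "gripper_width": opening from 0.0 (shut) to 1.0 (fully open).
Only numpy, scipy, OpenCV 4.12 (cv2) and the standard library are available. Lean on these libraries where they do the work, as an engineer would, in place of code of your own. Each camera call takes 0.05 s, during which the arm holds its last target.

## Working session

There is one attempt and no reset: what is moved stays moved. The work goes in short steps, Python scripts to look and compute and a shell command to move; the robot and the scene stay as the last step left them, time stands still between calls to the robot, and variables do not carry over. Pictures are saved under pics/ and viewed, and the job is handed in when it is done.

```bash
ls; mkdir -p pics
python3 - <<'E'
from plant import *
import cv2
for n in("side","top"):
    cv2.imwrite(f"pics/{n}0.png",grab_frame(n)); print(n,camera_info(n))
print(state())
E
```

```text
pics
side {'vertical_fov': 47.84125753971743, 'cx': 274.38336402263866, 'cy': 216.16502256042065, 'k1': 0.05683966033799827, 'origin': array([0.4958626 , 1.07053377, 0.9626901 ]), 'rotation': array([ 0.01855552, -0.03285955,  0.90078348, -0.43262578])}
top {'vertical_fov': 55.44775806548249, 'cx': 283.6901774920381, 'cy': 219.21760317275735, 'k1': -0.10913937893433036, 'origin': array([ 0.43771042, -0.01167716,  1.14810959]), 'rotation': array([-0.05858971,  0.70552904, -0.70439935,  0.05116222])}
{'time': 0.1, 'joint_pos': array([ 1.16197551e+00,  5.32925231e-02,  1.61414770e+00, -1.09204759e-06,
        1.47603334e+00, -1.18965126e-01]), 'joint_vel': array([ 3.94963811e-04, -2.73580465e-03, -1.85960300e-03, -2.96328397e-04,
       -6.96531189e-05, -3.01059038e-04]), 'joint_efforts': array([-8.78288375e-06, -3.94908071e+01, -3.71363068e+01, -6.11117207e-05,
        3.98165721e-03, -1.32191857e-05]), 'tool_pos': array([0.17838498, 0.59840879, 0.23019031]), 'tool_rot': array([ 4.68990707e-04,  8.01814413e-01,  5.97572391e-01, -8.15166511e-04]), 'contact_force': array([ 0.48681271, -0.25123409,  1.22330109]), 'ft_torque': array([-0.06237838,  0.02504519, -0.00237488]), 'gripper_width': 0.9958000258143401}
```

View pics/side0.png

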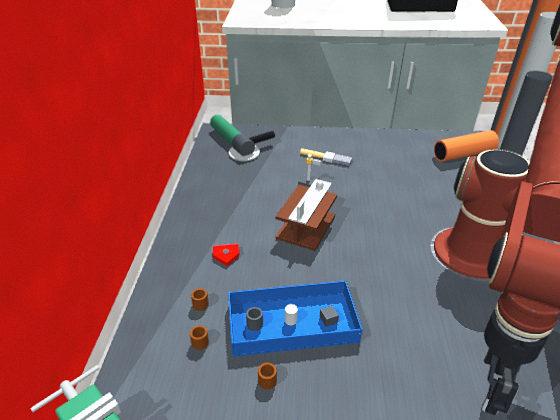

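View pics/top0.png

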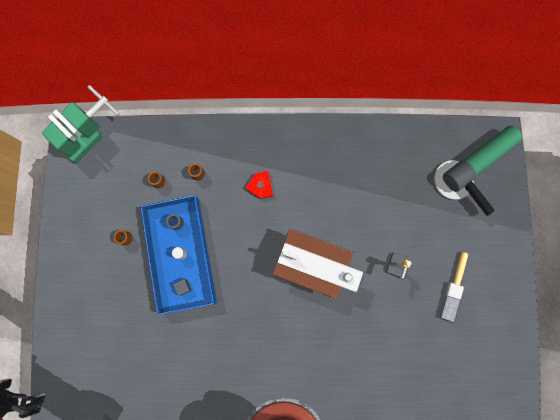

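Top view: the dark grey ring is at (174,222) in the bin, with the slug at (178,254) and the square offcut at (181,287). Brown rings lie outside the bin at (155,179), (196,171) and (122,237). The dark ring in the bin fits the socket, and the brown ones are look-alikes. I'll enlarge to confirm.

```bash
cat > h.py <<'E'
import numpy as np, cv2
from scipy.spatial.transform import Rotation as R
from plant import *
def cam(n):
    c=camera_info(n); f=210/np.tan(np.radians(c['vertical_fov'])/2)
    q=c['rotation']; M=R.from_quat([q[1],q[2],q[3],q[0]]).as_matrix()
    return f,c['cx'],c['cy'],c['k1'],np.array(c['origin']),M
def ray(n,p):
    f,cx,cy,k,o,M=cam(n); d=np.array([(p[0]-cx)/f,(p[1]-cy)/f]); u=d.copy()
    for _ in range(30): u=d/(1+k*(u@u))
    v=M@np.array([u[0],u[1],1]); return o,v/np.linalg.norm(v)
def onz(n,p,z):
    o,v=ray(n,p); return o+v*(z-o[2])/v[2]
def proj(n,P):
    f,cx,cy,k,o,M=cam(n); c=M.T@(np.array(P)-o); u=c[:2]/c[2]; u=u*(1+k*(u@u)); return u*f+[cx,cy]
def tri(ps,pt):
    o1,a=ray("side",ps);o2,b=ray("top",pt)
    s=np.linalg.lstsq(np.c_[a,-b],o2-o1,rcond=None)[0]
    A=o1+a*s[0];B=o2+b*s[1]; return (A+B)/2,np.linalg.norm(A-B)
def crop(n,x,y,w,h,s,out,im=None):
    im=grab_frame(n) if im is None else im
    c=cv2.resize(im[y:y+h,x:x+w],None,fx=s,fy=s,interpolation=cv2.INTER_CUBIC)
    cv2.imwrite("pics/"+out,c)
E
python3 - <<'E'
from h import *
t=cv2.imread("pics/top0.png");s=cv2.imread("pics/side0.png")
a=cv2.resize(t[190:320,130:230],None,fx=4,fy=4,interpolation=2)
b=cv2.resize(t[220:305,260:420],None,fx=5,fy=5,interpolation=2)
c=cv2.resize(s[145:255,260:360],None,fx=5,fy=5,interpolation=2)
d=cv2.resize(s[275:360,220:370],None,fx=5,fy=5,interpolation=2)
for k,v in zip("abcd",(a,b,c,d)): cv2.imwrite(f"pics/c_{k}.png",v)
E
```

```text
(no output)
```

View pics/c_a.png

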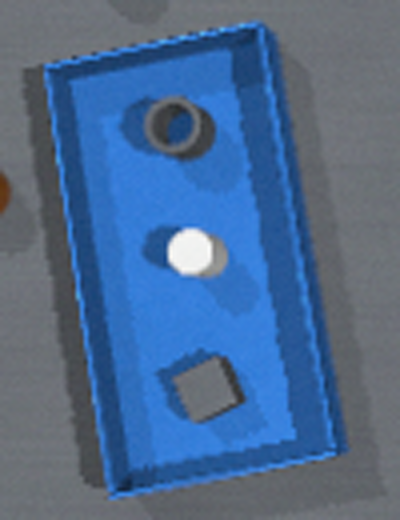

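View pics/c_b.png

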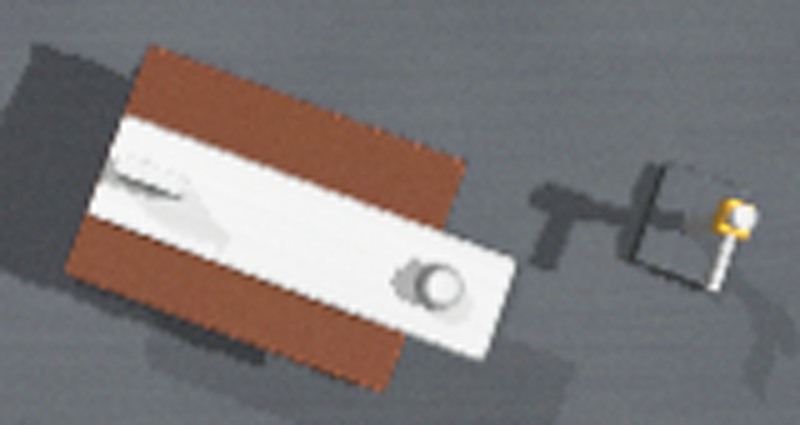

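View pics/c_c.png

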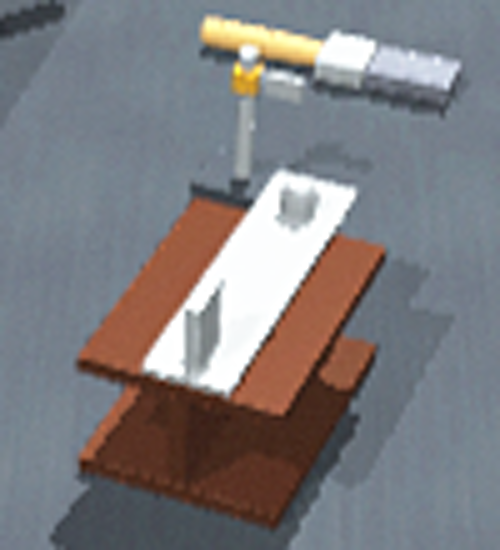

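View pics/c_d.png

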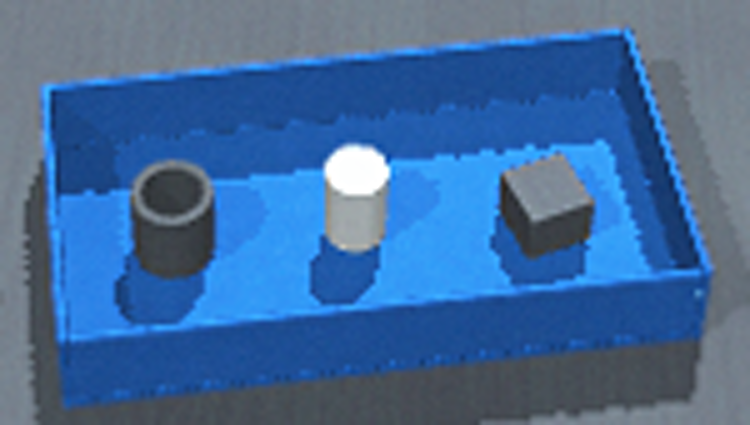

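The crops confirm it. The dark grey hollow ring is at top (173,221) and side (254,313). The white slug and the grey square beside it are solid. The plate is white on the red-brown beam, with the fin at its left end and the spigot at (347,277). The pointer tip is near (402.5,278). Next I'll measure.

```bash
cat > meas.py <<'E'
from h import *
def sub(p,o,s): return (np.array(p)+.5)/s-.5+o
t=cv2.imread("pics/top0.png");s=cv2.imread("pics/side0.png")
def fitedges(mask,z,n="top"):
    c=max(cv2.findContours(mask,0,cv2.CHAIN_APPROX_NONE)[0],key=cv2.contourArea)
    P=np.array([onz(n,p,z)[:2] for p in c[:,0].astype(float)])*1000
    r=cv2.minAreaRect(cv2.convexHull(P.astype(np.float32)));return r
roi=np.zeros(t.shape[:2],np.uint8);roi[225:300,270:366]=255
g=t.astype(int)
w=((g.min(2)>165)*255).astype(np.uint8)&roi
hsv=cv2.cvtColor(t,cv2.COLOR_BGR2HSV)
b=((((hsv[...,0]<15)&(hsv[...,1]>100))*255).astype(np.uint8)&roi)
print("plate",fitedges(w,.096))
print("beam",fitedges(b|w*0,.090))
for n,l in(("plate",[(125,117),(517,260),(483,358),(90,215)]),("beam",[(155,45),(465,160),(383,390),(68,272)])):
    z=.096 if n=="plate" else .09
    Q=np.array([onz("top",sub(p,[260,220],5),z)[:2] for p in l]); print(n,Q.round(4).tolist(),[np.linalg.norm(Q[i]-Q[(i+1)%4]).round(4) for i in range(4)])
    for a,c in((0,1),(3,2)): d=Q[c]-Q[a];print("  ang",np.degrees(np.arctan2(d[1],d[0])))
    print("  ctr",Q.mean(0))
print("socket",tri(sub((173,192),[220,275],5),sub((174,125),[130,190],4)), onz("top",sub((174,125),[130,190],4),.046),onz("side",sub((173,192),[220,275],5),.046))
print("spigot top",tri(sub((299,187),[260,145],5),sub((442,286),[260,220],5)),onz("top",sub((442,286),[260,220],5),.116))
print("tip",tri(sub((303,88),[260,145],5),sub((714,289),[260,220],5)),onz("top",sub((714,289),[260,220],5),.093))
print("bin corners",[onz("top",sub(p,[130,190],4),.05).round(3).tolist() for p in((45,65),(268,25),(343,452),(112,494))])
E
python3 meas.py
```

```text
plate ((475.99285888671875, -96.03878784179688), (220.16744995117188, 55.69465255737305), 69.32302856445312)
beam ((528.9369506835938, -92.92871856689453), (179.14208984375, 37.84669494628906), 69.40198516845703)
plate [[0.5389, -0.0029], [0.4636, -0.2087], [0.4128, -0.1898], [0.4872, 0.0153]] [np.float64(0.2191), np.float64(0.0542), np.float64(0.2182), np.float64(0.0548)]
  ang -110.09715712924277
  ang -109.94748567605727
  ctr [ 0.47564719 -0.09653595]
beam [[0.5781, -0.0188], [0.5166, -0.1833], [0.3963, -0.138], [0.4576, 0.0269]] [np.float64(0.1756), np.float64(0.1286), np.float64(0.176), np.float64(0.1289)]
  ang -110.48557448811108
  ang -110.38852488182997
  ctr [ 0.48714286 -0.07832201]
socket (array([0.60655403, 0.31250128, 0.04500212]), np.float64(0.002075779991540622)) [0.60535282 0.31219237 0.046     ] [0.60747745 0.31317559 0.046     ]
spigot top (array([ 0.45075258, -0.16617253,  0.11488452]), np.float64(0.0015456368723534095)) [ 0.4499674  -0.16596573  0.116     ]
tip (array([ 0.44797173, -0.31294261,  0.09588023]), np.float64(0.00013359937841572303)) [ 0.44793292 -0.31376348  0.093     ]
bin corners [[0.648, 0.407, 0.05], [0.676, 0.247, 0.05], [0.38, 0.185, 0.05], [0.349, 0.345, 0.05]]
```

```bash
cat > d.py <<'E'
from h import *
import sys
# usage: d.py x y z [yaw of tool x deg, tool down]
s=state();q=s['tool_rot'];M=R.from_quat([q[1],q[2],q[3],q[0]])
T=np.array([float(v) for v in sys.argv[1:4]])
print("t",round(s['time'],2),"tcp",s['tool_pos'].round(4),"yaw",np.degrees(np.arctan2(M.as_matrix()[1,0],M.as_matrix()[0,0])).round(2),"F",s['contact_force'].round(1),"w",round(s['gripper_width']*85,1))
print("shift tool mm",(M.inv().apply(T-s['tool_pos'])*1000).round(1))
if len(sys.argv)>4:
    a=np.radians(float(sys.argv[4])); x=np.array([np.cos(a),np.sin(a),0]);z=np.array([0,0,-1.])
    G=R.from_matrix(np.c_[x,np.cross(z,x),z]); print("turn",(M.inv()*G).as_rotvec().round(4))
E
python3 d.py .6064 .3126 .1 73.4
python3 - <<'E'
from h import *
t=cv2.imread("pics/top0.png")
hsv=cv2.cvtColor(t,cv2.COLOR_BGR2HSV)
# subpixel edges: sample across given lines in world, find max gradient
G=cv2.cvtColor(t,cv2.COLOR_BGR2GRAY).astype(np.float32)
HB=t[...,2].astype(np.float32)-t[...,0]   # redness
def edge(I,A,B,z,n=40,w=.008):
    A=np.array(A);B=np.array(B);d=(B-A)/np.linalg.norm(B-A);nn=np.array([-d[1],d[0]]);pts=[]
    for f in np.linspace(.1,.9,n):
        c=A+(B-A)*f; offs=np.linspace(-w,w,65)
        px=np.array([proj("top",[*(c+nn*o),z]) for o in offs],np.float32)
        v=cv2.remap(I,px[:,0][None],px[:,1][None],cv2.INTER_LINEAR)[0]
        g=np.abs(np.gradient(cv2.GaussianBlur(v[None],(9,1),2)[0])); 
        k=g.argmax(); sl=slice(max(0,k-8),k+9); o=(offs[sl]*g[sl]).sum()/g[sl].sum(); pts.append(c+nn*o)
    pts=np.array(pts,np.float32); l=cv2.fitLine(pts,cv2.DIST_HUBER,0,.0005,1e-5).ravel()
    v=l[:2]*np.sign(l[:2]@d); r=(pts-l[2:])@np.array([-v[1],v[0]])
    return v,l[2:],np.degrees(np.arctan2(v[1],v[0])),np.abs(r).mean()
pl=[[0.5389,-0.0029],[0.4636,-0.2087],[0.4128,-0.1898],[0.4872,0.0153]]
bm=[[0.5781,-0.0188],[0.5166,-0.1833],[0.3963,-0.138],[0.4576,0.0269]]
a=edge(G,pl[0],pl[1],.096);b=edge(G,pl[3],pl[2],.096);f=edge(G,pl[1],pl[2],.096);bk=edge(G,pl[0],pl[3],.096)
c=edge(HB,bm[0],bm[1],.09);d=edge(HB,bm[3],bm[2],.09);
e=edge(HB,bm[1],np.array(bm[1])+.42*(np.array(bm[2])-bm[1])-0*0,.09)
for n,x in zip(("pl+","pl-","front","back","bm+","bm-","bmend"),(a,b,f,bk,c,d,e)): print(n,x[2].round(2),x[3].round(5))
ang=np.radians((c[2]+d[2])/2);u=np.array([np.cos(ang),np.sin(ang)]);l=np.array([-u[1],u[0]])
E0=e[1]
s0=E0@u
print("beam ang",np.degrees(ang),"lat +/-",c[1]@l,d[1]@l,"plate lat",a[1]@l,b[1]@l)
print("edge s",s0,"front s",f[1]@u-s0,"back s",bk[1]@u-s0)
mid=(c[1]@l+d[1]@l)/2
tip=np.array([.4479,-.3135]);print("tip s,l",tip@u-s0,tip@l-mid,"plate mid lat",(a[1]+b[1])/2@l-mid)
pa=np.radians((a[2]+b[2])/2);print("plate ang",np.degrees(pa))
print("u",u,"l",l,"s0",s0,"mid",mid,"edge pt",u*s0+l*mid)
E
```

```text
t 0.1 tcp [0.1784 0.5984 0.2302] yaw 73.39 F [ 0.5 -0.3  1.2] w 84.6
shift tool mm [-151.3  491.9  130.4]
turn [-0.0002  0.0019 -0.0001]Traceback (most recent call last):
  File "<stdin>", line 20, in <module>
  File "<stdin>", line 11, in edge
  File "h.py", line 15, in proj
    f,cx,cy,k,o,M=cam(n); c=M.T@(np.array(P)-o); u=c[:2]/c[2]; u=u*(1+k*(u@u)); return u*f+[cx,cy]
                  ~~~^^^
  File "h.py", line 5, in cam
    c=camera_info(n); f=210/np.tan(np.radians(c['vertical_fov'])/2)
ValueError: time passes only in moves, steps and waits
```

```bash
python3 - <<'E'
s=open('h.py').read()
s=s.replace("def cam(n):\n    c=camera_info(n);","from functools import lru_cache\n@lru_cache\ndef cam(n):\n    c=camera_info(n);")
open('h.py','w').write(s)
E
cat > edges.py <<'E'
from h import *
t=cv2.imread("pics/top0.png")
G=cv2.cvtColor(t,cv2.COLOR_BGR2GRAY).astype(np.float32)
HB=t[...,2].astype(np.float32)-t[...,0]
def edge(I,A,B,z,n=40,w=.008):
    A=np.array(A);B=np.array(B);d=(B-A)/np.linalg.norm(B-A);nn=np.array([-d[1],d[0]]);pts=[]
    for f in np.linspace(.1,.9,n):
        c=A+(B-A)*f; offs=np.linspace(-w,w,65)
        px=np.array([proj("top",[*(c+nn*o),z]) for o in offs],np.float32)
        v=cv2.remap(I,px[:,0][None],px[:,1][None],cv2.INTER_LINEAR)[0]
        g=np.abs(np.gradient(cv2.GaussianBlur(v[None],(9,1),2)[0])); 
        k=g.argmax(); sl=slice(max(0,k-8),k+9); o=(offs[sl]*g[sl]).sum()/g[sl].sum(); pts.append(c+nn*o)
    pts=np.array(pts,np.float32); l=cv2.fitLine(pts,cv2.DIST_HUBER,0,.0005,1e-5).ravel()
    v=l[:2]*np.sign(l[:2]@d); r=(pts-l[2:])@np.array([-v[1],v[0]])
    return v,l[2:],np.degrees(np.arctan2(v[1],v[0])),np.abs(r).mean()
if __name__=="__main__":
    pl=[[0.5389,-0.0029],[0.4636,-0.2087],[0.4128,-0.1898],[0.4872,0.0153]]
    bm=[[0.5781,-0.0188],[0.5166,-0.1833],[0.3963,-0.138],[0.4576,0.0269]]
    a=edge(G,pl[0],pl[1],.096);b=edge(G,pl[3],pl[2],.096);f=edge(G,pl[1],pl[2],.096);bk=edge(G,pl[0],pl[3],.096)
    c=edge(HB,bm[0],bm[1],.09);d=edge(HB,bm[3],bm[2],.09)
    e=edge(HB,bm[1],np.array(bm[1])+.35*(np.array(bm[2])-bm[1]),.09)
    for n,x in zip(("pl+","pl-","front","back","bm+","bm-","bmend"),(a,b,f,bk,c,d,e)): print(n,x[2].round(2),x[3].round(5))
    ang=np.radians((c[2]+d[2])/2);u=np.array([np.cos(ang),np.sin(ang)]);l=np.array([-u[1],u[0]])
    s0=e[1]@u
    print("beam ang",np.degrees(ang),"lat +/-",c[1]@l,d[1]@l,"plate lat",a[1]@l,b[1]@l)
    print("front s",f[1]@u-s0,"back s",bk[1]@u-s0)
    mid=(c[1]@l+d[1]@l)/2
    tip=np.array([.4479,-.3135]);print("tip s,l",tip@u-s0,tip@l-mid,"plate mid lat",(a[1]+b[1])/2@l-mid)
    print("plate ang",(a[2]+b[2])/2,"edge pt",u*s0+l*mid,"u",u)
E
python3 edges.py
```

```text
pl+ -110.42 0.00029
pl- -110.53 0.00026
front 159.95 0.00032
back 158.94 0.00027
bm+ -110.63 0.0003
bm- -110.52 0.00037
bmend 159.2 0.00033
beam ang -110.5738935264846 lat +/- 0.5472328887008314 0.41753588383151513 plate lat 0.507481938876126 0.45142106312307384
front s 0.0416458603439305 back s -0.17898304563534606
tip s,l 0.14487892736546554 0.047117075631212146 plate mid lat -0.002932886575696625
plate ang -110.47634445952067 edge pt [ 0.45470071 -0.16130383] u [-0.3514151  -0.93621975]
```

```bash
python3 -m inch '-0.011 0.035 0 0 0 0 0;-0.0117 0.038 0 0 0 0 0;-0.0117 0.038 0 0 0 0 0;-0.0117 0.038 0 0 0 0 0;-0.0117 0.038 0 0 0 0 0;-0.0117 0.038 0 0 0 0 0;-0.0117 0.038 0 0 0 0 0;-0.0117 0.038 0 0 0 0 0;-0.0117 0.038 0 0 0 0 0;-0.0117 0.038 0 0 0 0 0'; python3 d.py .6064 .3126 .1 73.4
```

```text
time: 0.93
tool_pos: [0.5078, 0.3782, 0.2307]
tool_rot: [-0.0, 0.802, 0.598, -0.0]
contact_force: [0.3, 1.0, 0.2]
gripper_width: 0.999
t 0.93 tcp [0.5078 0.3782 0.2307] yaw 73.39 F [0.3 1.  0.2] w 84.9
shift tool mm [-34.6 113.3 130.7]
turn [-0.0006  0.0005 -0.0002]
```

```bash
python3 -m inch '-0.0115 0.0378 0.01 0 0 0 0;-0.0115 0.0378 0.01 0 0 0 0;-0.0115 0.0377 0.01 0 0 0 0;0 0 0.03 0 0 0 0;0 0 0.03 0 0 0 0;0 0 0.03 0 0 0 0;0 0 0.02 0 0 0 0;0 0 0 0 0 0 0;0 0 0 0 0 0 0'; python3 d.py .6064 .3126 .01 73.4
python3 - <<'E'
from h import *
crop("side",210,260,170,110,4.5,"s1.png"); crop("top",120,180,120,140,4,"t1.png")
E
```

```text
time: 1.68
tool_pos: [0.6041, 0.3138, 0.0893]
tool_rot: [-0.001, 0.802, 0.598, -0.002]
contact_force: [0.2, 0.6, 1.2]
gripper_width: 1.0
t 1.68 tcp [0.6041 0.3138 0.0893] yaw 73.39 F [0.2 0.6 1.2] w 85.0
shift tool mm [-0.2  2.8 79.3]
turn [-0.0033  0.0026 -0.0001]
```

View pics/s1.png

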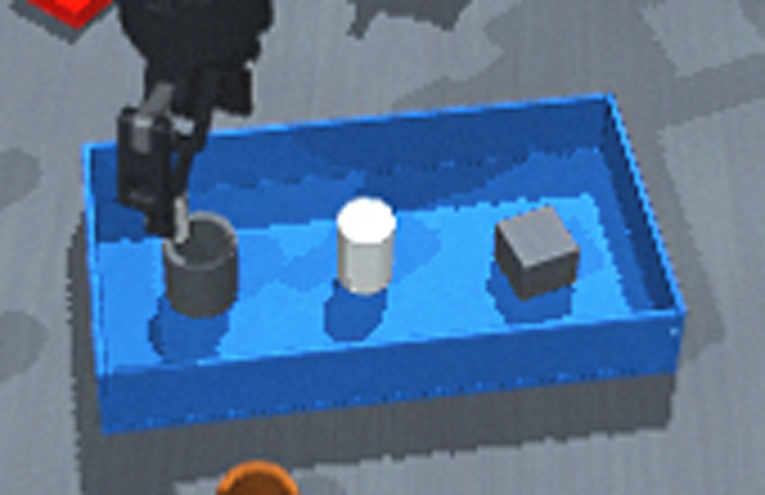

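View pics/t1.png

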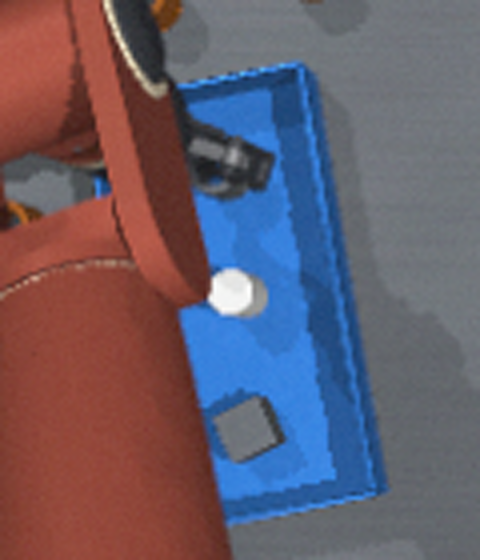

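Run:
```python
from h import *
for s in(1,-1):
    p=np.array([.6041,.3138,.102])+s*.0425*np.array([.286,.958,0]); print(s,(proj("side",p)-[210,260])*4.5,(proj("top",p)-[120,180])*4)
print((proj("side",[.6064,.3126,.046])-[210,260])*4.5)
```

```text
1 [169.8920567  229.33971621] [128.55205344 134.93907203]
-1 [232.02590103 115.1075054 ] [245.41163294 170.76969587]
[200.97169614 237.78211574]
```

```bash
python3 -m inch '-0.0008 0.002 0.02 0 0 0 0;0 0 0.025 0 0 0 0;0 0 0.02 0 0 0 0;0 0 0.013 0 0 0 0;0 0 0 0 0 0 0;0 0 0 0 0 0 0'; python3 d.py .6064 .3126 .01 73.4
python3 - <<'E'
from h import *
crop("side",230,290,60,60,9,"s2.png"); crop("top",140,190,80,60,8,"t2.png")
E
```

```text
time: 2.28
tool_pos: [0.6076, 0.3133, 0.0144]
tool_rot: [0.0, 0.802, 0.598, 0.001]
contact_force: [0.1, 1.2, 0.4]
gripper_width: 1.0
t 2.28 tcp [0.6076 0.3133 0.0144] yaw 73.4 F [0.1 1.2 0.4] w 85.0
shift tool mm [-1.  -1.   4.3]
turn [ 0.0009 -0.0006  0.0001]
```

View pics/s2.png

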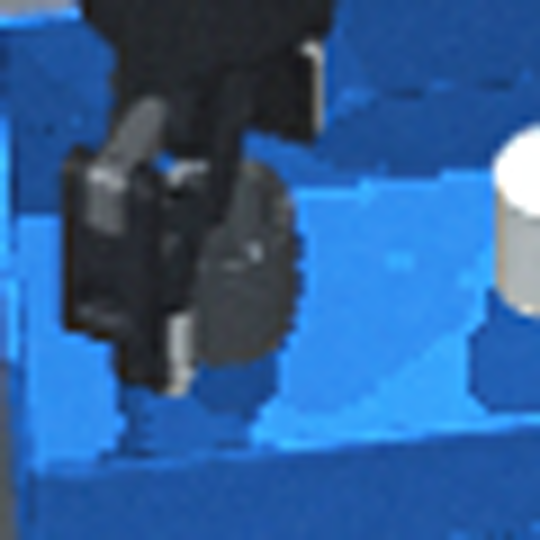

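```bash
python3 -m inch '0 0 0.003 0 0 0 0;0 0 0 0 0 0 1;0 0 0 0 0 0 1;0 0 0 0 0 0 1;0 0 0 0 0 0 1;0 0 0 0 0 0 1;0 0 0 0 0 0 1'; python3 d.py .6064 .3126 .01 73.4
```

```text
time: 2.97
tool_pos: [0.6076, 0.3132, 0.011]
tool_rot: [0.0, 0.802, 0.598, 0.001]
contact_force: [0.2, -0.4, 3.3]
gripper_width: 0.475
t 2.97 tcp [0.6076 0.3132 0.011 ] yaw 73.4 F [ 0.2 -0.4  3.3] w 40.4
shift tool mm [-0.9 -0.9  1. ]
turn [ 0.0009 -0.0008 -0.0001]
```

```bash
python3 -m inch '0 0 -0.01 0 0 0 1;0 0 -0.03 0 0 0 1;0 0 -0.04 0 0 0 1;0 0 -0.04 0 0 0 1;0 0 -0.04 0 0 0 1;0 0 -0.025 0 0 0 1;0 0 0 0 0 0 1;0 0 0 0 0 0 1'; python3 d.py .5 0 .2 6
python3 - <<'E'
from h import *
crop("side",210,210,100,90,6,"s3.png")
E
```

```text
time: 3.63
tool_pos: [0.6078, 0.3132, 0.1976]
tool_rot: [0.001, 0.802, 0.598, 0.002]
contact_force: [0.1, -0.4, -2.0]
gripper_width: 0.477
t 3.63 tcp [0.6078 0.3132 0.1976] yaw 73.4 F [ 0.1 -0.4 -2. ] w 40.6
shift tool mm [-331.   -13.8   -3.1]
turn [ 0.0013 -0.0036  1.1763]
```

View pics/s3.png

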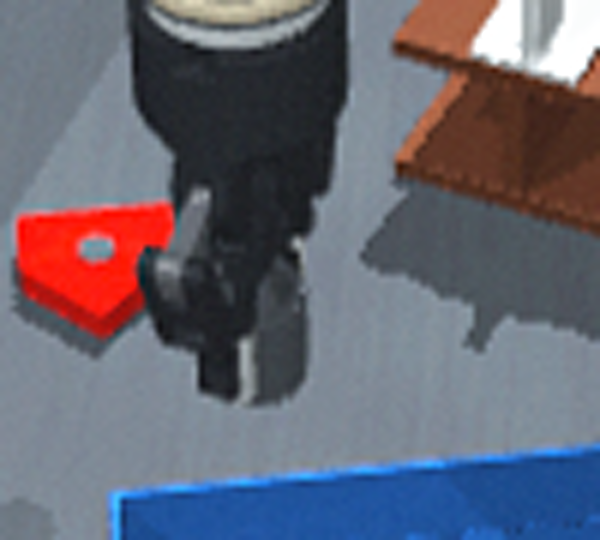

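Run:
```python
import numpy as np
D=np.array([.452-.6078,-.167-.3132]);N=14
yaw=np.radians(73.4)
for i in range(N):
    x=np.array([np.cos(yaw),np.sin(yaw)]);y=np.array([np.sin(yaw),-np.cos(yaw)])
    d=D/N; print(i,(d@x*1000).round(1),(d@y*1000).round(1)); yaw-=.117
print(np.degrees(yaw))
```

```text
0 -36.0 -0.9
1 -35.9 3.3
2 -35.3 7.5
3 -34.1 11.6
4 -32.6 15.5
5 -30.5 19.2
6 -28.1 22.6
7 -25.3 25.7
8 -22.1 28.5
9 -18.6 30.9
10 -14.9 32.9
11 -10.9 34.4
12 -6.8 35.4
13 -2.7 36.0
-20.45048684242884
```

```bash
python3 -m inch '-0.036 -0.001 0 0 0 0.117 1;-0.036 0.003 0 0 0 0.117 1;-0.035 0.0075 0 0 0 0.117 1;-0.034 0.0115 0 0 0 0.117 1;-0.0325 0.0155 0 0 0 0.117 1;-0.0305 0.019 0 0 0 0.117 1;-0.028 0.0225 0 0 0 0.117 1;-0.0255 0.0255 0 0 0 0.117 1;-0.022 0.0285 0 0 0 0.117 1;-0.0185 0.031 0 0 0 0.117 1'; python3 d.py .452 -.167 .2 -20.5
python3 -m inch '-0.015 0.033 0 0 0 0.117 1;-0.011 0.0345 0 0 0 0.117 1;-0.007 0.0355 0 0 0 0.117 1;0 0 0 0 0 0 1;0 0 0 0 0 0 1;0 0 0 0 0 0 1'; python3 d.py .452 -.167 .2 -20.5
```

```text
time: 4.52
tool_pos: [0.4924, -0.0301, 0.1915]
tool_rot: [-0.001, 0.999, 0.053, -0.003]
contact_force: [1.7, 0.1, -3.3]
gripper_width: 0.48
t 4.52 tcp [ 0.4924 -0.0301  0.1915] yaw 6.05 F [ 1.7  0.1 -3.3] w 40.8
shift tool mm [-54.6 131.9  -8.4]
turn [-4.000e-04  6.400e-03  4.634e-01]
time: 5.02
tool_pos: [0.4603, -0.1316, 0.1928]
tool_rot: [-0.001, 0.993, -0.12, -0.002]
contact_force: [0.3, 0.1, -3.2]
gripper_width: 0.479
t 5.02 tcp [ 0.4603 -0.1316  0.1928] yaw -13.74 F [ 0.3  0.1 -3.2] w 40.7
shift tool mm [ 0.3 36.3 -7.3]
turn [-0.0012  0.0044  0.118 ]
```

```bash
python3 -m inch '0 0.018 0.01 0 0 0.06 1;0 0.018 0.012 0 0 0.058 1;0 0 0.015 0 0 0 1;0 0 0.015 0 0 0 1;0 0 0.008 0 0 0 1;0 0 0 0 0 0 1;0 0 0 0 0 0 1;0 0 0 0 0 0 1'; python3 d.py .4505 -.1665 .12 -20.5
python3 - <<'E'
from h import *
crop("side",260,140,90,75,8,"s4.png"); crop("top",260,220,120,85,6,"t4.png")
E
```

```text
time: 5.68
tool_pos: [0.4525, -0.1666, 0.136]
tool_rot: [0.0, 0.984, -0.177, 0.0]
contact_force: [0.5, 0.6, -2.8]
gripper_width: 0.476
t 5.68 tcp [ 0.4525 -0.1666  0.136 ] yaw -20.43 F [ 0.5  0.6 -2.8] w 40.5
shift tool mm [-1.9  0.6 16. ]
turn [ 0.0001 -0.001   0.0013]
```

View pics/s4.png

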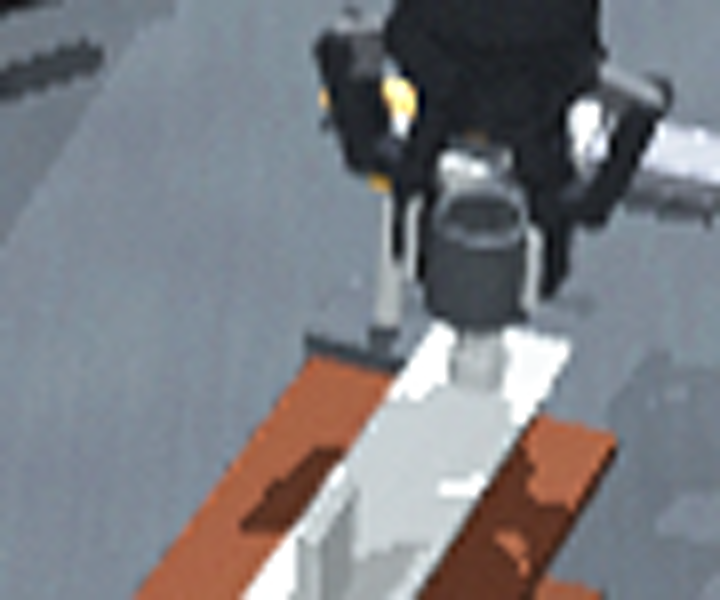

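View pics/t4.png

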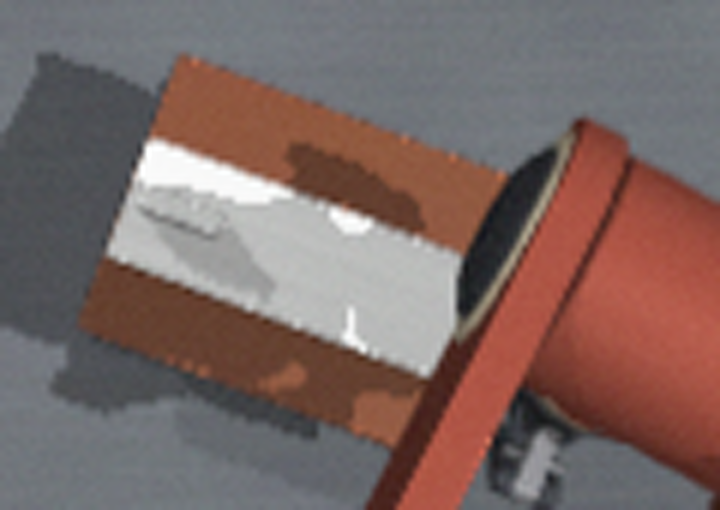

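Run:
```python
from h import *
s=cv2.imread("pics/side0.png"); a=cv2.resize(s[170:205,300:340],None,fx=14,fy=14,interpolation=2)
f=grab_frame("side");cv2.imwrite("pics/side5.png",f); b=cv2.resize(f[155:200,300:340],None,fx=14,fy=14,interpolation=2)
cv2.imwrite("pics/z1.png",a);cv2.imwrite("pics/z2.png",b)
```

```text
(no output)
```

View pics/z1.png

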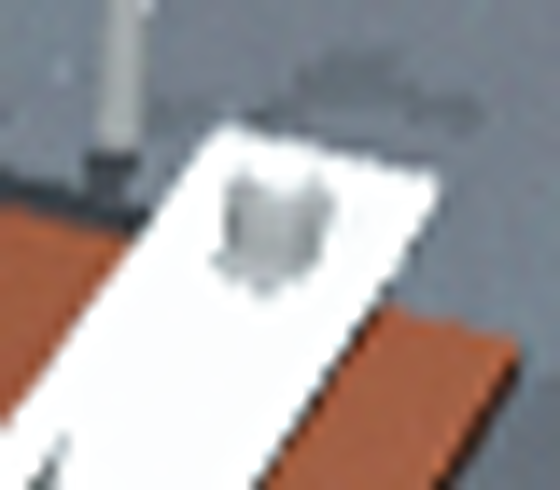

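View pics/z2.png

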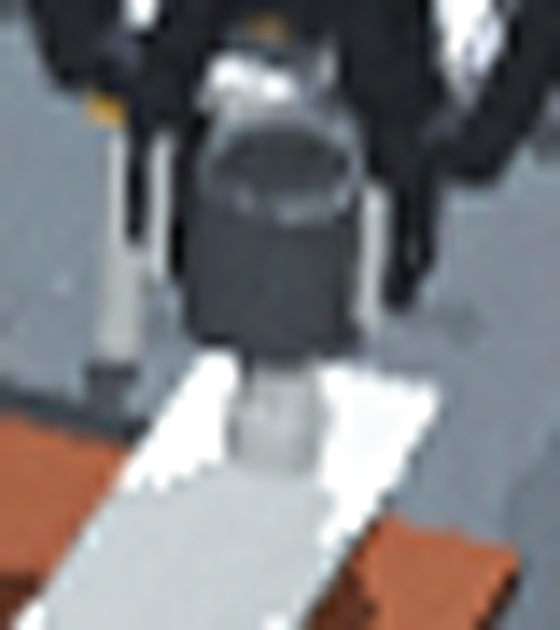

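Run:
```python
from h import *
def z(p): return ((proj("side",p)+.5-[300,155])*14-.5).round(1)
for h in(.171,.150,.129,.116,.106,.096): print(h,z([.4525,-.1666,h]))
print("dx 5mm tool x",z(np.array([.4525,-.1666,.116])+.005*np.array([.937,-.35,0])),"5mm tool y",z(np.array([.4525,-.1666,.116])+.005*np.array([-.35,-.937,0])))
print(onz("side",np.array([(281+.5)/14-.5+300,(162+.5)/14-.5+155]),.171))
# spigot edge-based
f=cv2.cvtColor(cv2.imread("pics/side5.png"),cv2.COLOR_BGR2GRAY)
print(f[164:192,308:330])
```

```text
0.171 [287.8 171.9]
0.15 [282.4 252.2]
0.129 [277.2 331.2]
0.116 [274.  379.3]
0.106 [271.6 416. ]
0.096 [269.2 452.3]
dx 5mm tool x [253.1 374.1] 5mm tool y [281.9 367.8]
[ 0.45398364 -0.17049949  0.171     ]
[[143  46  34  87  62  25  34 119 114  92  84  77  76  79  93 118 137  90
   36  39  41  39]
 [181  62  58 161  85  27  65 115  77  56  64  61  63  60  55  77 104  98
   35  37  43  38]
 [181  49  83 185  58  34  85  75  56  64  66  62  63  58  60  66  57 114
   28  35  40  43]
 [180  26  82 184  56  35  82  70  66  64  64  64  65  62  68  67  75 112
   53  32  40  39]
 [180  24  80 184  58  40  75  80  81  91  68  72  75  74  81  85 121  99
  137  84  33  38]
 [178  34  81 184  60  43  61  74  78 110  85  91 107 109 110 107 126  71
  193 134  27  30]
 [180  44  92 182  45  45  62  66  65  77  80  84 120 113  99  94  57  78
  184 127  29  34]
 [178  38 112 182  17  45  64  68  70  70  70  66  72  67  67  65  63  77
  183 125  26  36]
 [177 115 134 180  18  52  62  67  69  71  69  69  72  68  65  65  63  78
  184 124  34  59]
 [179 176 171 183  19  53  62  68  71  72  68  74  73
[... 1014 characters left out ...]
8 183 193 178 169 201 254 251
  251 251 252 255]
 [ 68  56  93 251 255 255 255 255 146 176 188 193 196 180 167 209 254 251
  250 250 252 254]
 [ 76  76 201 255 255 255 255 255 145 172 182 186 185 167 167 236 252 251
  249 251 255 227]
 [109 174 255 255 255 255 255 255 166 173 181 180 179 167 169 255 254 252
  252 255 255 139]
 [157 255 255 255 254 255 201 205 198 190 186 184 179 168 191 255 255 255
  255 255 226 132]
 [195 255 210 255 200 204 205 207 207 207 202 200 197 199 212 255 255 255
  255 255 180 135]
 [193 204 204 204 205 207 207 205 206 206 204 205 206 205 200 212 255 255
  255 138 132 138]
 [206 206 208 206 208 207 206 204 205 206 205 206 203 204 199 211 255 255
  220 123 134 139]]
```

```bash
python3 -m inch '-0.0032 0.0014 0.004 0 0 0 1;0 0 0.004 0 0 0 1;0 0 0 0 0 0 1'; python3 -m inch '0 0 0.003 0 0 0 1;0 0 0 0 0 0 1';python3 -m inch '0 0 0.002 0 0 0 1;0 0 0 0 0 0 1'; python3 d.py .4496 -.1648 .12 -20.5
```

```text
time: 6.08
tool_pos: [0.4476, -0.1669, 0.1263]
tool_rot: [-0.0, 0.984, -0.178, -0.001]
contact_force: [-0.6, 0.1, -2.4]
gripper_width: 0.483
time: 6.25
tool_pos: [0.448, -0.1671, 0.1236]
tool_rot: [-0.0, 0.984, -0.178, -0.001]
contact_force: [0.5, 0.0, -2.5]
gripper_width: 0.481
time: 6.42
tool_pos: [0.4482, -0.1671, 0.1219]
tool_rot: [-0.0, 0.984, -0.178, -0.0]
contact_force: [-0.5, -0.3, -2.5]
gripper_width: 0.474
t 6.42 tcp [ 0.4482 -0.1671  0.1219] yaw -20.51 F [-0.5 -0.3 -2.5] w 40.3
shift tool mm [ 0.5 -2.7  1.9]
turn [-0.0001  0.0006 -0.0003]
```

```bash
python3 -m inch '0.0005 0 0.002 0 0 0 1;0 0 0 0 0 0 1'; python3 -m inch '0 0 0.002 0 0 0 1;0 0 0 0 0 0 1'
python3 - <<'E'
from h import *
f=grab_frame("side");cv2.imwrite("pics/side6.png",f); crop("side",300,155,40,45,14,"z3.png",f)
print(state()['tool_pos'])
E
```

```text
time: 6.58
tool_pos: [0.4488, -0.1673, 0.12]
tool_rot: [-0.0, 0.984, -0.178, -0.0]
contact_force: [0.1, 0.1, -2.8]
gripper_width: 0.477
time: 6.75
tool_pos: [0.4487, -0.1673, 0.1179]
tool_rot: [-0.0, 0.984, -0.178, -0.0]
contact_force: [-0.2, -0.5, -3.1]
gripper_width: 0.479
[ 0.44873388 -0.16731266  0.11807354]
```

View pics/z3.png

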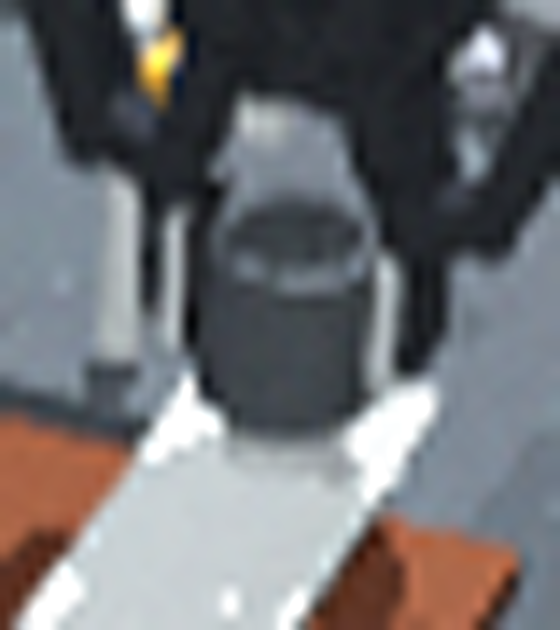

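```bash
python3 -m inch '0 0 0.002 0 0 0 1;0 0 0 0 0 0 1'; python3 -m inch '0 0 0.003 0 0 0 1;0 0 0 0 0 0 1'; python3 -m inch '0 0 0.003 0 0 0 1;0 0 0 0 0 0 1'
```

```text
time: 6.97
tool_pos: [0.4487, -0.1673, 0.116]
tool_rot: [-0.0, 0.984, -0.178, -0.0]
contact_force: [0.4, -0.4, -3.0]
gripper_width: 0.475
time: 7.13
tool_pos: [0.4485, -0.1672, 0.1127]
tool_rot: [-0.0, 0.984, -0.178, -0.0]
contact_force: [-0.4, 0.2, -2.3]
gripper_width: 0.482
time: 7.3
tool_pos: [0.4485, -0.1672, 0.1097]
tool_rot: [-0.0, 0.984, -0.178, -0.0]
contact_force: [-0.0, -0.3, -2.8]
gripper_width: 0.483
```

```bash
python3 -m inch '0 0 0.003 0 0 0 1;0 0 0 0 0 0 1'; python3 -m inch '0 0 0.0015 0 0 0 1;0 0 0 0 0 0 1'; python3 -m inch '0 0 0.0015 0 0 0 1;0 0 0 0 0 0 1'
python3 - <<'E'
from h import *
crop("side",300,155,40,45,14,"z4.png")
E
```

```text
time: 7.47
tool_pos: [0.4485, -0.1672, 0.1067]
tool_rot: [-0.0, 0.984, -0.178, -0.0]
contact_force: [-0.2, 0.1, -1.8]
gripper_width: 0.476
time: 7.63
tool_pos: [0.4487, -0.1673, 0.1055]
tool_rot: [-0.0, 0.984, -0.178, -0.0]
contact_force: [-1.4, -0.0, -3.4]
gripper_width: 0.476
time: 7.8
tool_pos: [0.4487, -0.1673, 0.1041]
tool_rot: [-0.0, 0.984, -0.178, -0.0]
contact_force: [0.5, 0.2, -2.9]
gripper_width: 0.475
```

View pics/z4.png

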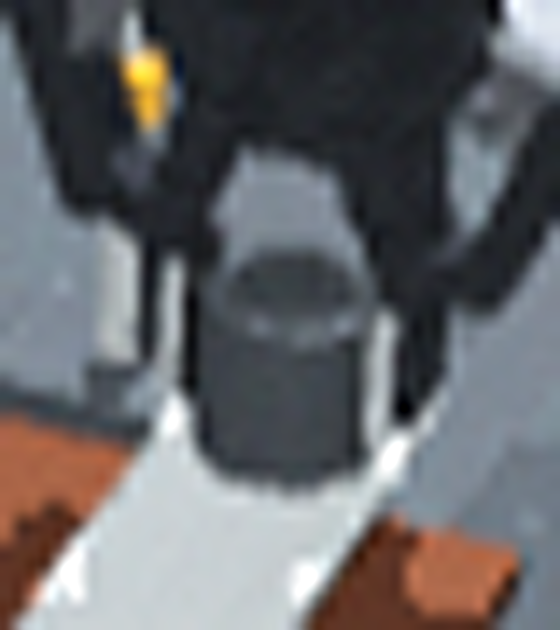

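```bash
python3 -m inch '0 0 0.001 0 0 0 1;0 0 0 0 0 0 1'; python3 -m inch '0 0 0.001 0 0 0 1;0 0 0 0 0 0 1'
```

```text
time: 8.02
tool_pos: [0.4488, -0.1674, 0.1032]
tool_rot: [-0.0, 0.984, -0.178, -0.0]
contact_force: [0.1, 0.1, -2.0]
gripper_width: 0.482
time: 8.18
tool_pos: [0.4489, -0.1674, 0.103]
tool_rot: [0.0, 0.984, -0.178, -0.0]
contact_force: [-2.4, 1.0, 2.7]
gripper_width: 0.477
```

```bash
python3 -m inch '0 0 0 0 0 0 0.4;0 0 0 0 0 0 0.2;0 0 0 0 0 0 0.2;0 0 0 0 0 0 0.2;0 0 -0.01 0 0 0 0.2;0 0 -0.03 0 0 0 0.2;0 0 -0.035 0 0 0 0.2'; python3 d.py .505 -.018 .18 -20.5
```

```text
time: 8.77
tool_pos: [0.4472, -0.1665, 0.1761]
tool_rot: [-0.001, 0.984, -0.178, -0.003]
contact_force: [0.8, -0.5, -0.4]
gripper_width: 0.802
t 8.77 tcp [ 0.4472 -0.1665  0.1761] yaw -20.51 F [ 0.8 -0.5 -0.4] w 68.2
shift tool mm [   2.1 -159.3   -3.8]
turn [-0.0009  0.0056 -0.0002]
```

```bash
python3 -m inch '0 -0.02 -0.015 0 0 0 0.2;0 -0.035 0 0 0 0 0.2;0 -0.04 0 0 0 0 0.2;0.002 -0.035 0 0 0 0 0.2;0 -0.02 0 0 0 0 0.2;0 -0.008 0 0 0 0 0.2;0 0 0 0 0 0 0.2;0 0 0 0 0 0 0.2'; python3 d.py .5058 -.0164 .18 -20.57
python3 - <<'E'
from h import *
f=grab_frame("side");cv2.imwrite("pics/side7.png",f); crop("side",260,140,90,90,6.6,"s7.png",f)
f=grab_frame("top");cv2.imwrite("pics/top7.png",f); crop("top",260,220,160,85,5,"t7.png",f)
E
```

```text
time: 9.43
tool_pos: [0.506, -0.0205, 0.1926]
tool_rot: [0.0, 0.984, -0.178, 0.0]
contact_force: [-0.7, -0.7, -0.3]
gripper_width: 0.805
t 9.43 tcp [ 0.506  -0.0205  0.1926] yaw -20.48 F [-0.7 -0.7 -0.3] w 68.5
shift tool mm [-1.6 -3.8 12.6]
turn [ 0.0007 -0.0003  0.0015]
```

View pics/s7.png

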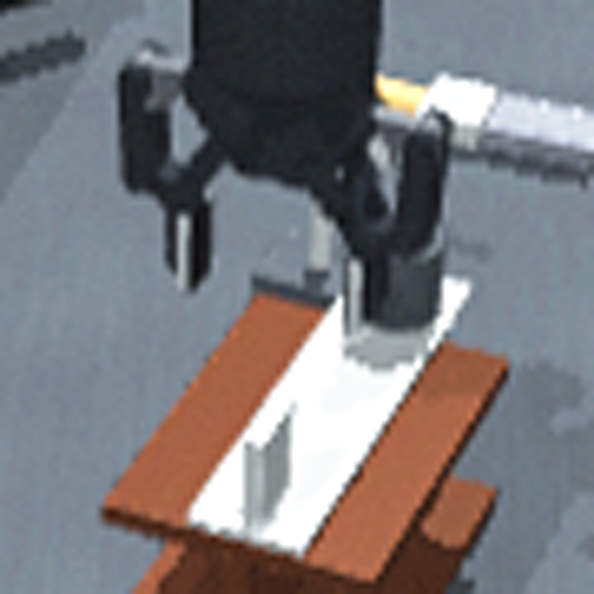

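View pics/t7.png

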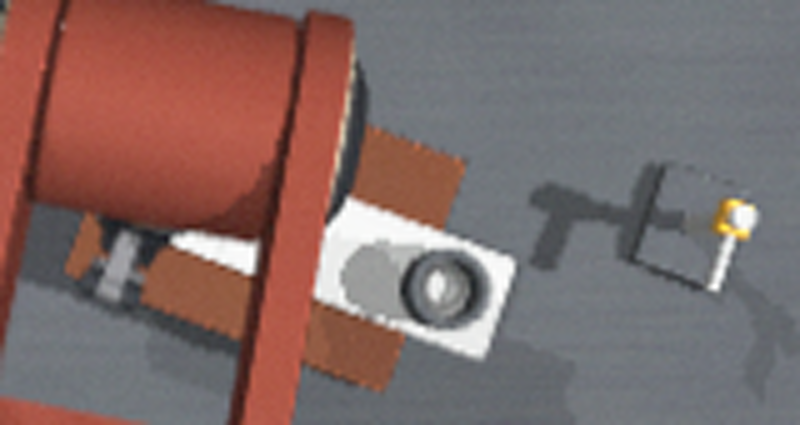

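```bash
python3 -m inch '-0.001 -0.0045 0.01 0 0 0.0015 0.2;0 0 0.025 0 0 0 0.2;0 0 0.025 0 0 0 0.2;0 0 0.018 0 0 0 0.2;0 0 0.008 0 0 0 0.2;0 0 0 0 0 0 0.2;0 0 0 0 0 0 0.2'; python3 d.py .5058 -.0164 .102 -20.57
python3 - <<'E'
from h import *
f=grab_frame("side");cv2.imwrite("pics/side8.png",f); crop("side",260,160,90,90,6.6,"s8.png",f)
E
```

```text
time: 10.12
tool_pos: [0.5066, -0.0159, 0.1062]
tool_rot: [-0.0, 0.984, -0.179, -0.0]
contact_force: [0.7, 0.3, -0.1]
gripper_width: 0.797
t 10.12 tcp [ 0.5066 -0.0159  0.1062] yaw -20.65 F [ 0.7  0.3 -0.1] w 67.7
shift tool mm [-0.6  0.7  4.2]
turn [ 0.0001  0.0005 -0.0013]
```

View pics/s8.png

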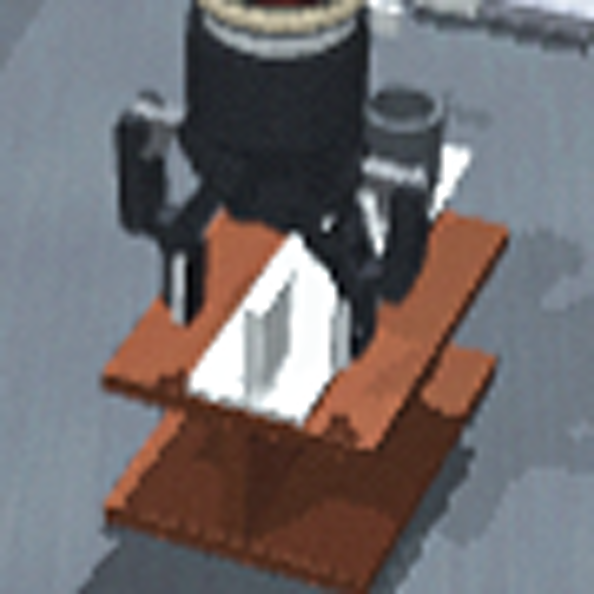

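```bash
python3 -m inch '0 0 0.002 0 0 0 0.5;0 0 0 0 0 0 0.7;0 0 0 0 0 0 0.8;0 0 0 0 0 0 0.9;0 0 0 0 0 0 1;0 0 0 0 0 0 1;0 0 0 0 0 0 1;0 0 0 0 0 0 1;0 0 0 0 0 0 1'; python3 d.py .5058 -.0164 .102 -20.57
python3 - <<'E'
from h import *
f=grab_frame("top");cv2.imwrite("pics/top9.png",f); crop("top",260,220,160,85,5,"t9.png",f)
f=grab_frame("side");cv2.imwrite("pics/side9.png",f); crop("side",260,150,90,90,6.6,"s9.png",f)
E
```

```text
time: 10.92
tool_pos: [0.5071, -0.0156, 0.1049]
tool_rot: [-0.0, 0.984, -0.179, 0.0]
contact_force: [-1.8, 0.0, 5.0]
gripper_width: 0.107
t 10.92 tcp [ 0.5071 -0.0156  0.1049] yaw -20.6 F [-1.8  0.   5. ] w 9.1
shift tool mm [-0.9  1.2  2.9]
turn [-0.0002 -0.0008 -0.0005]
```

View pics/t9.png

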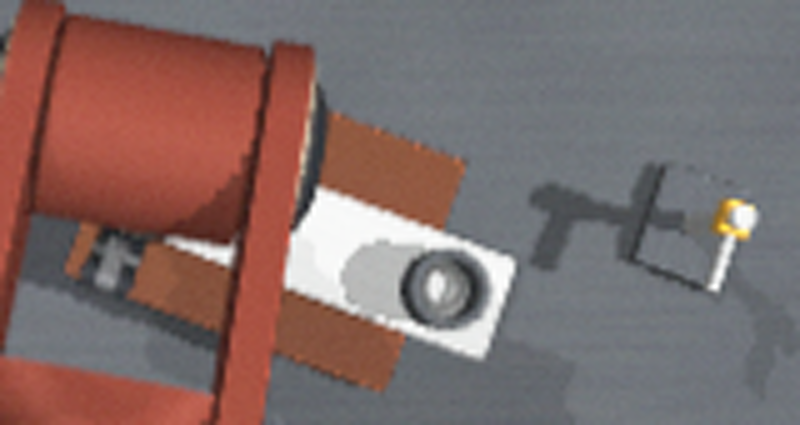

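View pics/s9.png

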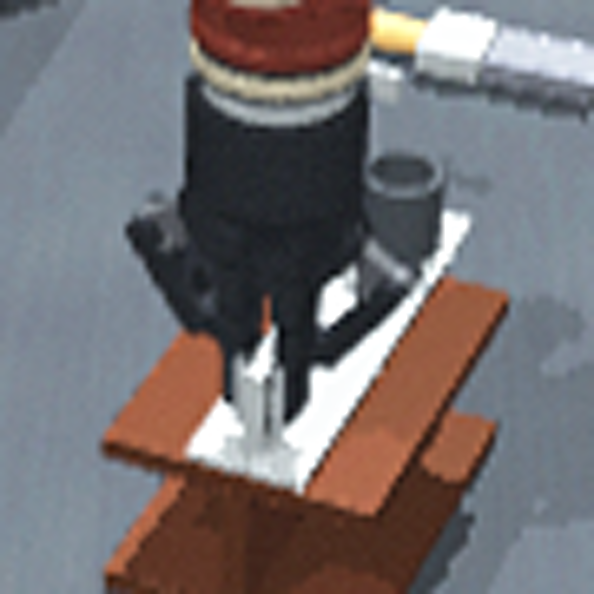

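Run:
```python
from h import *
t=cv2.imread("pics/top9.png");s=cv2.imread("pics/side0.png")
cv2.imwrite("pics/b1.png",cv2.resize(t[255:285,385:420],None,fx=16,fy=16,interpolation=0))
cv2.imwrite("pics/b2.png",cv2.resize(s[150:185,295:335],None,fx=16,fy=16,interpolation=0))
```

```text
(no output)
```

View pics/b1.png

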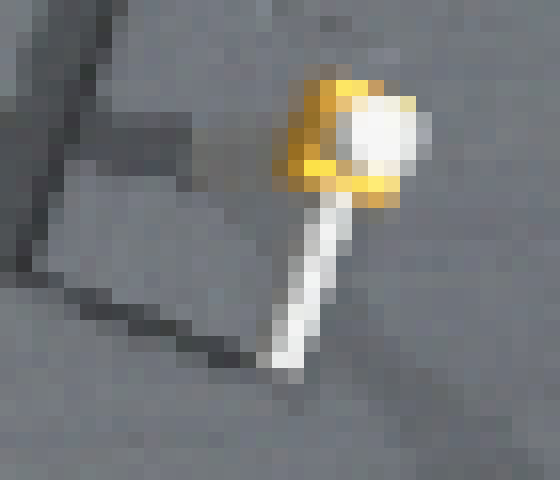

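View pics/b2.png

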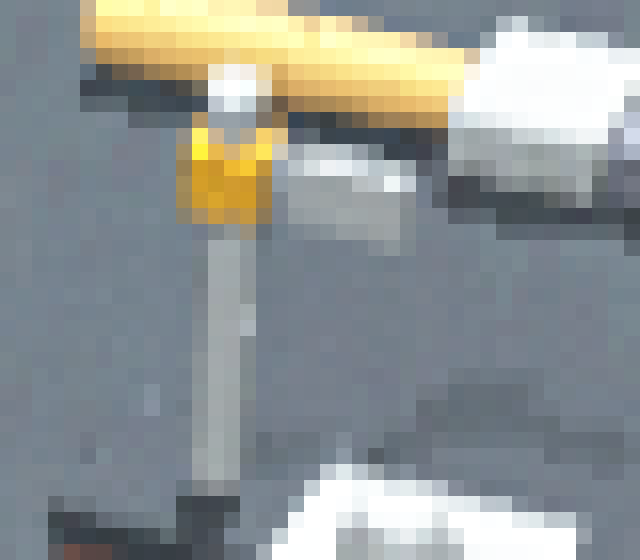

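```bash
cat > fr.py <<'E'
import sys
from edges import *
# usage: fr.py img fx fy : front edge search near guess (centre of front), prints relative geometry
u=np.array([-.3514151,-.93621975]);l=np.array([-u[1],u[0]])
t=cv2.imread(sys.argv[1]);G=cv2.cvtColor(t,cv2.COLOR_BGR2GRAY).astype(np.float32)
HB=t[...,2].astype(np.float32)-t[...,0]
f0=np.array([float(sys.argv[2]),float(sys.argv[3])])
A,B=f0+.0275*l,f0-.0275*l
f=edge(G,A,B,.096); a=edge(G,A-.028*u,A-.002*u,.096); b=edge(G,B-.028*u,B-.002*u,.096)
print("front ang",f[2].round(2),"sides ang",a[2].round(2),b[2].round(2),"width",(a[1]-b[1])@l)
E0=np.array([.45470071,-.16130383]); mid=E0@l
print("front s",f[1]@u-E0@u,"plate lat (near front)",((a[1]+b[1])/2)@l-mid)
for z in(.096,.098,.1,.102):
    p=onz("top",np.array([402.4,277.7]),z)[:2]; q=onz("top",np.array([404.2,272.5]),z)[:2]
    print(z,"tip s,l",(p-E0)@u,(p-E0)@l,"dir l",(q-p)@u/((q-p)@l))
E
python3 fr.py pics/top9.png .4382 -.199
python3 - <<'E'
from h import *
print(tri(np.array([320.,161.]),np.array([402.4,277.7])))
print(tri(np.array([320.,161.5]),np.array([402.4,277.7])))
E
```

```text
front ang 159.78 sides ang -110.06 -107.08 width 0.05554823508081585
front s 0.041724833956603785 plate lat (near front) -0.002707359319641389
0.096 tip s,l 0.1445708164019645 0.04616788445434252 dir l 0.012396124808914676
0.098 tip s,l 0.14404105482807628 0.04594993072626415 dir l 0.012396124808910518
0.1 tip s,l 0.143511293254188 0.04573197699818582 dir l 0.012396124808914838
0.102 tip s,l 0.1429815316802997 0.045514023270107486 dir l 0.012396124808915663
(array([ 0.44805306, -0.31133398,  0.1015805 ]), np.float64(0.0019690469875017986))
(array([ 0.44799662, -0.31201943,  0.09917179]), np.float64(0.0018129163651896085))
```

```bash
python3 -m inch '0.0002 0.001 0 0 0 0 1;0.0002 0.002 0 0 0 0 1;0.0002 0.002 0 0 0 0 1;0.0002 0.002 0 0 0 0 1;0.0002 0.002 0 0 0 0 1;0 0 0 0 0 0 1'; python3 d.py .5071 -.0156 .1049 -20.57
```

```text
time: 11.52
tool_pos: [0.5053, -0.0226, 0.1049]
tool_rot: [-0.002, 0.984, -0.179, 0.001]
contact_force: [2.1, 7.7, 5.1]
gripper_width: 0.105
t 11.52 tcp [ 0.5053 -0.0226  0.1049] yaw -20.6 F [2.1 7.7 5.1] w 8.9
shift tool mm [-0.8 -7.2  0. ]
turn [-0.0044 -0.0009 -0.0006]
```

```bash
python3 -m inch '0.0002 0.0025 0 0 0 0 1;0.0002 0.0025 0 0 0 0 1;0.0002 0.0025 0 0 0 0 1;0.0002 0.0025 0 0 0 0 1;0.0002 0.0025 0 0 0 0 1;0 0.0025 0 0 0 0 1;0 0.0025 0 0 0 0 1;0 0.0025 0 0 0 0 1;0 0.0025 0 0 0 0 1;0 0.0025 0 0 0 0 1'; python3 d.py .5071 -.0156 .1049 -20.57
python3 -m inch '0 0.0025 0 0 0 0 1;0 0.0025 0 0 0 0 1;0 0.0025 0 0 0 0 1;0 0.0025 0 0 0 0 1;0 0.0025 0 0 0 0 1;0 0.002 0 0 0 0 1;0 0 0 0 0 0 1;0 0 0 0 0 0 1'; python3 d.py .5071 -.0156 .1049 -20.57
python3 - <<'E'
from h import *
f=grab_frame("top");cv2.imwrite("pics/top10.png",f); crop("top",260,220,160,85,5,"t10.png",f)
f=grab_frame("side");cv2.imwrite("pics/side10.png",f); crop("side",260,140,90,90,6.6,"s10.png",f)
E
python3 fr.py pics/top10.png .421 -.245|head -2
```

```text
time: 12.35
tool_pos: [0.4978, -0.0462, 0.105]
tool_rot: [-0.002, 0.984, -0.179, 0.001]
contact_force: [3.2, 8.3, 3.6]
gripper_width: 0.106
t 12.35 tcp [ 0.4978 -0.0462  0.105 ] yaw -20.59 F [3.2 8.3 3.6] w 9.1
shift tool mm [ -2.1 -31.9   0.2]
turn [-0.005  -0.0015 -0.0003]
time: 13.02
tool_pos: [0.4927, -0.06, 0.105]
tool_rot: [-0.002, 0.984, -0.179, 0.001]
contact_force: [2.7, 7.6, 3.6]
gripper_width: 0.116
t 13.02 tcp [ 0.4927 -0.06    0.105 ] yaw -20.6 F [2.7 7.6 3.6] w 9.8
shift tool mm [ -2.2 -46.7   0.3]
turn [-0.0044 -0.0017 -0.0005]
front ang 157.9 sides ang -109.86 -110.48 width 0.0550815614973858
front s 0.08819249167638651 plate lat (near front) -0.0006412393207914646
```

View pics/t10.png

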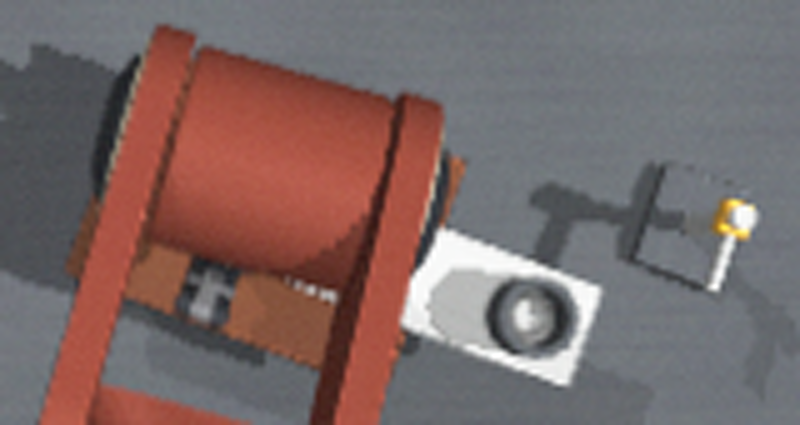

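View pics/s10.png

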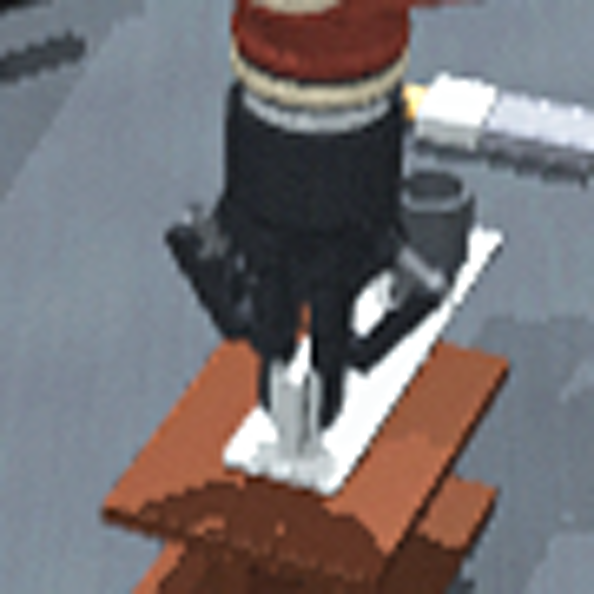

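```bash
python3 -m inch '0.0001 0.002 0 0 0 0 1;0.0001 0.0025 0 0 0 0 1;0.0001 0.0025 0.0001 0 0 0 1;0.0001 0.0025 0.0001 0 0 0 1;0.0001 0.0025 0.0001 0 0 0 1;0 0.0025 0.0001 0 0 0 1;0 0.0025 0.0001 0 0 0 1;0 0.0025 0.0001 0 0 0 1;0 0.0025 0 0 0 0 1;0 0.0025 0 0 0 0 1'; python3 d.py .5071 -.0156 .1049 -20.57
python3 -m inch '0 0.0025 0.0001 0 0 0 1;0 0.0025 0.0001 0 0 0 1;0 0.0025 0.0001 0 0 0 1;0 0.0025 0.0001 0 0 0 1;0 0.0025 0.0001 0 0 0 1;0 0.002 0 0 0 0 1;0 0 0 0 0 0 1'; python3 d.py .5071 -.0156 .1049 -20.57
```

```text
time: 13.95
tool_pos: [0.4854, -0.0826, 0.1053]
tool_rot: [-0.003, 0.984, -0.179, 0.002]
contact_force: [4.1, 10.3, 8.2]
gripper_width: 0.113
t 13.95 tcp [ 0.4854 -0.0826  0.1053] yaw -20.6 F [ 4.1 10.3  8.2] w 9.6
shift tool mm [ -3.2 -70.3   0.9]
turn [-0.0067 -0.0029 -0.0006]
time: 14.53
tool_pos: [0.4807, -0.0963, 0.1054]
tool_rot: [-0.003, 0.984, -0.179, 0.003]
contact_force: [4.1, 9.9, 9.8]
gripper_width: 0.107
t 14.53 tcp [ 0.4807 -0.0963  0.1054] yaw -20.63 F [4.1 9.9 9.8] w 9.1
shift tool mm [ -3.7 -84.9   1. ]
turn [-0.0068 -0.0039 -0.001 ]
```

```bash
python3 -m inch '-0.0001 0.002 0.0001 -0.001 0 0 1;-0.0001 0.002 0.0001 -0.001 0 0 1;-0.0001 0.002 0.0001 -0.001 0 0 1;-0.0001 0.002 0.0001 -0.001 0 0 1;0 0.002 0.0001 -0.001 0 0 1;0 0.001 0.0001 -0.001 0 0 1;0 0 0 0 0 0 1;0 0 0 0 0 0 1'; python3 d.py .5071 -.0156 .1049 -20.57
python3 - <<'E'
from h import *
f=grab_frame("top");cv2.imwrite("pics/top11.png",f); crop("top",300,220,120,85,6.6,"t11.png",f)
f=grab_frame("side");cv2.imwrite("pics/side11.png",f); crop("side",260,140,90,90,6.6,"s11.png",f)
E
python3 fr.py pics/top11.png .406 -.290|head -2
```

```text
time: 15.2
tool_pos: [0.4768, -0.1062, 0.1051]
tool_rot: [-0.0, 0.984, -0.179, 0.002]
contact_force: [4.0, 11.3, 9.9]
gripper_width: 0.114
t 15.2 tcp [ 0.4768 -0.1062  0.1051] yaw -20.63 F [ 4.  11.3  9.9] w 9.7
shift tool mm [ -3.6 -95.5   0.3]
turn [-0.0016 -0.0044 -0.0011]
front ang 159.34 sides ang -110.11 -110.13 width 0.05514760283191204
front s 0.1368173065854811 plate lat (near front) -1.0237518020705938e-05
```

View pics/t11.png

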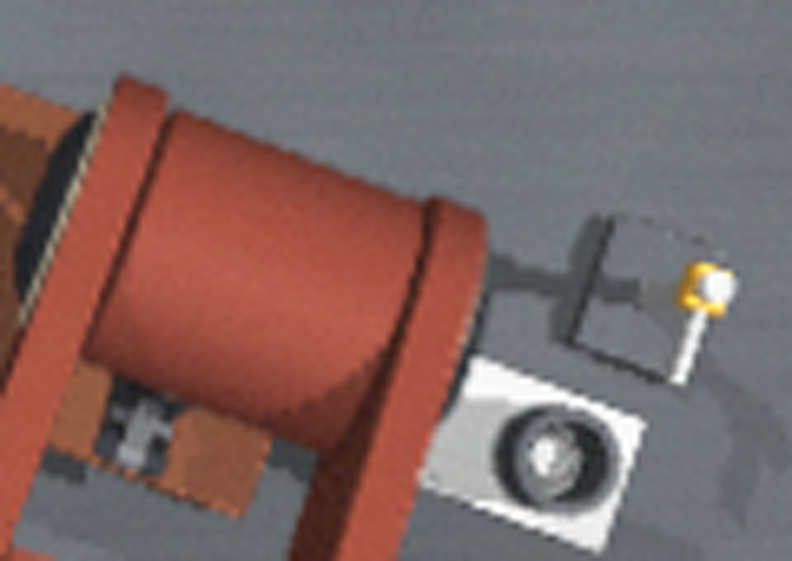

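View pics/s11.png

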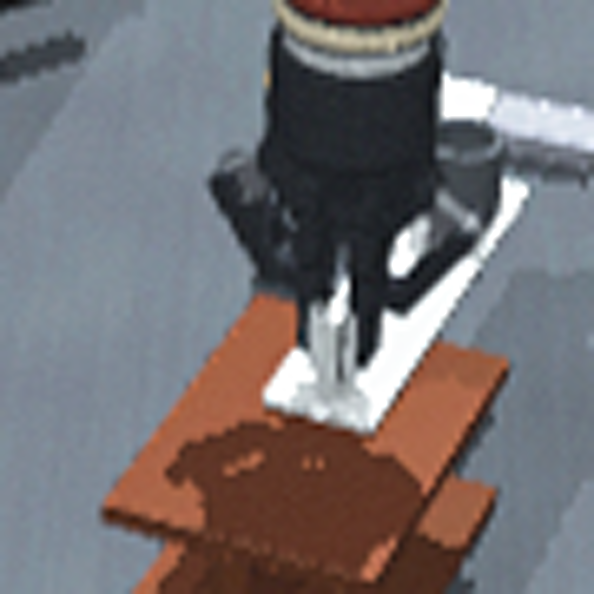

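Run:
```python
from h import *
u=np.array([-.3514151,-.93621975]);l=np.array([-u[1],u[0]]);E0=np.array([.45470071,-.16130383])
I=cv2.cvtColor(cv2.imread("pics/top11.png"),cv2.COLOR_BGR2GRAY).astype(np.float32)
S=np.arange(.130,.158,.001)
print((S*1000).round().astype(int))
acc=0
for L in np.arange(.048,.062,.002):
    px=np.array([proj("top",[*(E0+u*s+l*L),.100]) for s in S],np.float32)
    v=cv2.remap(I,px[:,0][None],px[:,1][None],1)[0];print(round(L,3),v.astype(int)); acc=acc+v
w=np.clip(acc/7-125,0,None);print((w*S).sum()/w.sum(), "width",w.sum()*.001/w.max())
```

```text
[130 131 132 133 134 135 136 137 138 139 140 141 142 143 144 145 146 147
 148 149 150 151 152 153 154 155 156 157]
0.048 [117 112 108 106 107 111 118 116 118 130 164 199 224 231 233 201 151 113
 105 106 107 107 108 109 108 107 105 105]
0.05 [124 123 123 123 121 119 116 114 112 134 160 190 208 225 226 187 145 114
 109 106 105 104 104 104 103 102 103 104]
0.052 [122 121 120 119 118 117 115 112 120 140 163 190 217 239 218 186 150 127
 112 105 104 103 102 102 102 101 101 101]
0.054 [122 123 122 120 118 116 114 114 129 144 168 197 227 235 224 211 173 135
 102 103 104 104 104 104 103 102 102 102]
0.056 [120 120 119 118 118 117 117 117 122 132 164 199 226 232 231 208 164 118
 103 104 104 105 105 105 106 106 106 107]
0.058 [118 118 117 117 118 119 117 115 114 131 159 187 209 224 231 189 148 114
 108 106 105 105 104 106 109 111 113 114]
0.06 [119 118 118 116 115 114 113 112 119 139 161 188 212 235 217 186 146 127
 114 105 106 106 106 108 110 112 113 115]
0.14288776751192736 width 0.0048611355
```

```bash
python3 -m inch '0 0.002 0.0001 -0.0005 -0.001 0 1;0 0.002 0.0001 -0.0005 -0.001 0 1;0 0.0015 0.0001 -0.0005 -0.001 0 1;0 0.001 0 -0.0005 0 0 1;0 0 0 0 0 0 1;0 0 0 0 0 0 1;0 0 0 0 0 0 1'; python3 d.py .5071 -.0156 .1049 -20.57
python3 - <<'E'
from h import *
f=grab_frame("top");cv2.imwrite("pics/top12.png",f); crop("top",340,240,80,70,8,"t12.png",f)
E
python3 fr.py pics/top12.png .4043 -.295|head -2
```

```text
time: 15.88
tool_pos: [0.4749, -0.1118, 0.1051]
tool_rot: [-0.0, 0.984, -0.179, 0.001]
contact_force: [2.9, 12.5, 11.2]
gripper_width: 0.109
t 15.88 tcp [ 0.4749 -0.1118  0.1051] yaw -20.62 F [ 2.9 12.5 11.2] w 9.3
shift tool mm [  -3.8 -101.4    0.3]
turn [-0.0009 -0.0021 -0.0009]
front ang 158.97 sides ang -108.01 -112.8 width 0.05479573663230687
front s 0.1425192448098876 plate lat (near front) 0.00011523460480350467
```

View pics/t12.png

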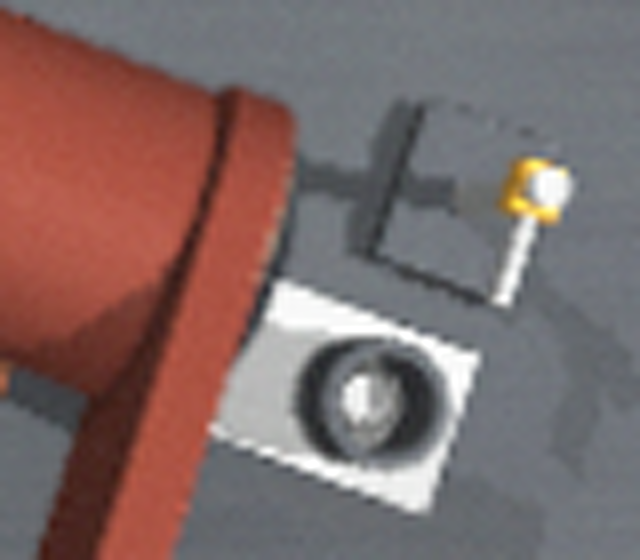

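```bash
python3 -m inch '0 0.0006 0 0 0 0 1;0 0.0005 0 0 0 0 1;0 0 0 0 0 0 1;0 0 0 0 0 0 1;0 0 0 0 0 0 1;0 0 0 0 0 0 1'; python3 d.py .5071 -.0156 .1049 -20.57
python3 - <<'E'
from h import *
f=grab_frame("top");cv2.imwrite("pics/top13.png",f)
f=grab_frame("side");cv2.imwrite("pics/side13.png",f); crop("side",260,140,100,90,6.6,"s13.png",f)
E
python3 fr.py pics/top13.png .4038 -.2957|head -2
```

```text
time: 16.43
tool_pos: [0.4746, -0.1127, 0.1051]
tool_rot: [-0.0, 0.984, -0.179, 0.001]
contact_force: [4.3, 13.2, 11.8]
gripper_width: 0.109
t 16.43 tcp [ 0.4746 -0.1127  0.1051] yaw -20.62 F [ 4.3 13.2 11.8] w 9.3
shift tool mm [  -3.8 -102.4    0.4]
turn [-0.0013 -0.0021 -0.0009]
front ang 158.55 sides ang -112.79 -112.74 width 0.055284615167735515
front s 0.14338959214556596 plate lat (near front) 0.0002799848953999873
```

View pics/s13.png

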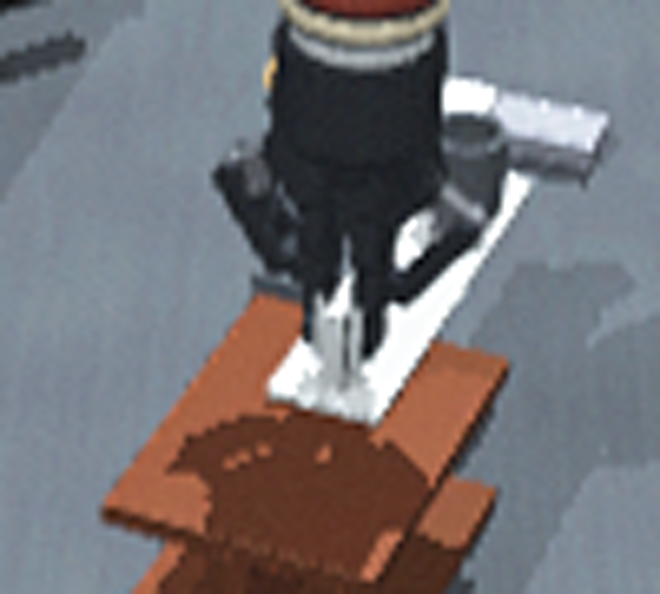

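View pics/top13.png

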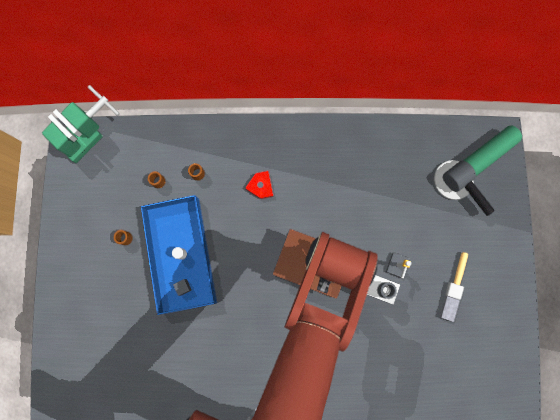

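```bash
python3 -m inch '0 0 0 0 0 0 1;0 0 0 0 0 0 1;0 0 0 0 0 0 1'; python3 -c "
from plant import *
print(state()['joint_vel'].round(3)); print(job_done())"
```

```text
time: 16.78
tool_pos: [0.4746, -0.1127, 0.1052]
tool_rot: [-0.0, 0.984, -0.179, 0.001]
contact_force: [4.1, 13.3, 11.9]
gripper_width: 0.112
[-0.001 -0.001  0.001 -0.001 -0.    -0.   ]
the job is handed in; nothing more can be done
None
```

I lifted the dark socket out of the bin and set it over the spigot. Then I gripped the plate's tail fin, slid the plate out along the beam's middle to the pointer, and handed in at 16.8 s, still holding it.

**Last checks:**
- **Overhang:** the plate's outer end measures 143.4 mm beyond the beam edge in the picture, and 144.1 mm from the arm's travel. The pointer blade's centre measures about 143.5 mm, give or take 0.5 mm because the height of the blade's top is only known to about 2 mm.
- **Position:** the plate is about 0.3 mm off the beam's middle. It started about 3 mm off, so I eased it sideways while sliding.
- **Level and still:** the tool is about 0.1° off vertical, its height is within 0.3 mm of where I gripped the fin, and all joint speeds are near zero.
- **Other parts:** the slug, square offcut, magnet, brush and brown rings look unmoved in the last top view. The wrist force stayed under about 20 N at every reading.

**What disagreed:** the two cameras differ by about 2 mm. I compared the plate's end, the beam edge and the pointer in the top camera only, because the gripper hides the plate's end and the pointer from the side camera. During the slide the tool leaned up to 0.4°, and I corrected that before the end. The plate-side angle fits in the last picture were off by about 2° because only a short stretch of plate was visible. I relied on the tool's yaw instead, which stayed within 0.1° of the beam.

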